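# Feed a sample carrier round the bend to the reader

### The job

Push the loaded sample carrier (the round puck with the white-capped bottle in it, standing in the guide track) along the track, round the bend and fully home against the reader head that closes the far end. Keep it upright and down in the track all the way, leave the empty carrier where it stands, and let go.

Things in the scene. Friction and masses are not known exactly. Their poses are not given: they have to be found in the camera images.
- track: Fixed L-shaped lane, 68 mm wide, on a bare aluminium plate (301 x 311 mm, 6 mm thick) between dark steel rails 6 mm thick, tops 18 mm above the bench. Origin: on the bench at the bend's centre, z up. Lane centreline in its axes (mm): +y along x = -85 from y = -170 (open end) to 0; right turn on a quarter circle of radius 85 about the origin to (0, 85); +x along y = 85 to the reader head's flat face at x = 95.
- carrier: Loaded carrier: grey puck, 60 mm diameter, 36 mm high, about 0.16 kg, with a bottle (38 mm diameter) sunk in it, its clear shoulder and white cap showing; 58 mm high in all. Origin: centre of its underside, z up. It starts on the track's plate, mid-lane in the first straight, centre at y = -105 to -65 mm in the track's axes, 4 mm of play to each rail. Slippery plastic (friction about 0.2 on the track); its yaw does not matter.
- track_home (a point): Where the carrier's origin lies when fully home: on the top of the track's plate (6 mm above the bench), mid-lane at (65, 85) mm in the track's axes, the puck touching the reader head. Its x axis points along the last push. The reader head is a fixed grey block, 70 mm long, 84 mm wide, top 46 mm above the bench.
- spare: Empty carrier: the same puck, 60 mm diameter, 36 mm high, with an open socket and no bottle, standing loose on the track's plate at the inner side of the bend. Origin: centre of its underside. Leave it alone.
Not all that is in view belongs to the job. Leave any orange or red look-alike of the carrier alone.

How it is judged:
On the way:
1. the loaded carrier passes through the bend of the track, standing on its plate (x of carrier in the frame of track below -0.015 m and y of carrier in the frame of track above 0.02 m and horizontal distance between carrier and track between 0.072 and 0.098 m and z of carrier in the frame of track below 0.012 m), for 0.05 s.
At the end, for the whole second after the job is handed in: The loaded carrier stands upright (within about 8 degrees) and at rest on the track's plate, its centre within 12 mm of the home point against the reader head (horizontal distance between carrier and track_home below 0.012 m and z of carrier in the frame of track between 0.002 and 0.01 m and angle between carrier's own z axis and vertical below 0.15 rad and linear speed of carrier below 0.01 m/s); the robot touches nothing.
It fails at once if the loaded carrier is lifted more than 12 mm off the track's plate (z of carrier in the frame of track above 0.018 m).
It fails at once if the loaded carrier is tipped by more than 25 degrees (angle between carrier's own z axis and vertical above 0.44 rad).
It fails at once if the empty carrier is moved by more than 20 mm (distance of spare from where it was at the start of the episode above 0.02 m).
It also fails if it takes over 40 s, if anything falls off the work surface, if the arm or the gripper's body presses on something with over 40 N, if the wrist force passes 120 N, or if a joint passes its speed limit or range.

### The arm

A 6-joint arm with a two-finger parallel gripper is mounted at the origin on the work surface. World frame = base frame: x ahead of the robot, y to its left, z up, the work surface at z = 0. Lengths are in m, angles in rad, forces in N, time in s.
With the tool pointing down it reaches from about 0.35 to 0.775 m from the base axis. Payload 7.3 kg.
Tool frame: the origin (TCP) lies on the centre line of the jaws, within the pads' length; the fingertips stand 17 mm ahead of it and the grasp point (between the pads) lies 2 mm behind it (robot.tcp_to_tips is the distance from the TCP to the fingertips, in m); z points along the fingers, y is the line along which they close (so a half turn about z gives the same grasp; the last joint's range is limited). The gripper opens to 92 mm and grips with 3 to 60 N. Pads are 19 mm wide; open, the fingers measure 130 mm over their backs; the gripper's body (75 mm by 190 mm) begins 47 mm behind the grasp point.
Start: joints at [1.028, 0.342, 1.524, -0, 1.275, -0.146], TCP at [0.203, 0.484, 0.207] pointing down, gripper open.
Joint ranges: [-2.53, 2.53], [-0.77, 2.02], [0.04, 2.7], [-1, 4.14], [0.28, 2.66], [-3.11, 3.11]. Speed limits (rad/s): [2.57, 2.57, 3.14, 3.14, 3.14, 3.14].

### API

Orientations are given as [roll, pitch, yaw] about the fixed x, y, z axes, in that order (R = Rz(yaw) Ry(pitch) Rx(roll)).
In Python, from cell import robot gives the robot as it stands. The module is installed in compiled form; this text tells all that it offers.
- The arm moves only by the tool carry_out, never from a script. Its argument "commands" is a list of rows, each a list of 3 entries, a list of its own where there are three numbers: the shift along the tool's x, y, z in m, then the turn about the tool's z in rad, then the opening, from 0 (shut) to 1 (fully open). In form: [[[dx, dy, dz], yaw, claw], ...]. A call has 1 to 20 rows; each row shifts and turns the commanded pose from where the row before left it, along the tool's axes as they then stand; what a row does not reach is not made up. A row lasts 1/8 s, in which the tool goes at most 62.5 mm and 10.7 degrees, less where a joint would pass 70% of its speed; a pose out of reach is approached as far as the arm can. A call is refused whole if a number of a shift passes 0.0625 or a number of a turn 0.188, either way. A call with a gripper value outside its range is refused whole. The fingers move at their own pace and stop on an object; "newtons" is the grip in N (left out, the last holds). Time passes only in rows, so rows that do not move let the fingers close. It gives the time, the measured TCP pose, the force, the opening and the grip force at its end, in the units of the state.
- robot.observe(): the state, without advancing time (a new reading comes with each control period).
- robot.read_camera(name): name is "scene" or "top" or "wrist"; returns a dict with "pixels" (400x640x3 uint8, red, green, blue), "fx", "fy", "cx", "cy" (pixels), "k1" (the pictures are not rectified: a ray, as slopes to the right and down, at radius r is drawn at 1 + k1 r^2 times it, then the intrinsics apply), "view" (4x4, takes a point from world to camera coordinates); the wrist camera has in their place "T_tool_cam" (4x4, takes a point from camera to tool coordinates, whose origin is the TCP and whose axes are the flange's). Camera axes: x right, y up, looking along -z (the intrinsics and any distortion apply to the point x, -y, -z); pixel columns grow to the right and rows downward; lengths in m; the calibration is good to about 2 mm. A picture is of the moment at which its call begins: read the wrist's pose just before it. There is no depth.
- robot.hand_in(): hands the job in; it is judged then, once.
Trained networks look in a picture, given as the dict that the camera call returned (one of the last four; its "shot" number tells which), for a name from the list of things; names that differ only in an ending like _2 or _b are one class to them, and where a whole thing is asked for, a point or a joint stands for the part that bears it (a point fixed in the world has none). Each returns a list of dicts, best first, with "p" (0 to 1); they miss things now and then, are a little off and sometimes report something else, mostly with a low value. They report only what shows in the picture. A call takes as long as a camera call. They do not tell look-alikes from the thing itself.
- robot.find_in(picture, name): "at" ([column, row] in pixels, amid what is visible of it).
- robot.tip_of(picture, name): "at" ([column, row] in pixels: a listed point, or the origin of a listed thing).
The state is a dict: "time": time; "qpos": joint angles; "qvel": joint speeds; "joint_efforts": joint torques, N m; "tool_pos": TCP position; "tool_rot": TCP orientation; "contact_force": force on the tool from outside, world axes, zero at the start; "torque": the same for the moment, N m; "opening": finger opening in m; "grip_force": force on a finger pad.
Only numpy, scipy, OpenCV 4.12 (cv2) and the standard library are available. Lean on these libraries where they do the work, as an engineer would, in place of code of your own. Each camera call takes 0.05 s, during which the arm holds its last target. There are 200 camera calls.

## Working session

There is one attempt and no reset: what is moved stays moved. The work goes in short steps, Python scripts to look and compute and a tool call to move; the robot and the scene stay as the last step left them, time stands still between calls to the robot, and variables do not carry over. Pictures are saved under pics/ and viewed, at most 10 in all, crops included, and the job is handed in when it is done.

Besides the shell and the picture viewer there is one more tool, called after "Call:" as name(argument=value, ...) on one line, values as JSON. carry_out: Moves the arm, as the interface text tells. Its arguments: {"type":"object","properties":{"commands":{"type":"array"},"newtons":{"type":"number"}},"required":["commands"]}

```bash
mkdir -p pics
cat > h.py <<'E'
import numpy as np, cv2
from cell import robot
from scipy.spatial.transform import Rotation as R
def view(p):
    if "view" in p: return np.array(p["view"])
    s=p["state"]; T=np.eye(4); r=np.array(s["tool_rot"])
    T[:3,:3]=R.from_euler("xyz",r).as_matrix() if r.size==3 else r; T[:3,3]=s["tool_pos"]
    return np.linalg.inv(T@np.array(p["T_tool_cam"]))
def ground(p,at,z):
    V=view(p); u=np.array([(at[0]-p["cx"])/p["fx"],(at[1]-p["cy"])/p["fy"]]); s=u.copy()
    for _ in range(20): s=u/(1+p["k1"]*(s@s))
    d=V[:3,:3].T@np.array([s[0],-s[1],-1]); o=-V[:3,:3].T@V[:3,3]
    return o+d*(z-o[2])/d[2]
def proj(p,X):
    V=view(p); c=V[:3,:3]@np.array(X)+V[:3,3]; s=np.array([c[0],-c[1]])/-c[2]; s=s*(1+p["k1"]*(s@s))
    return np.array([s[0]*p["fx"]+p["cx"],s[1]*p["fy"]+p["cy"]])
def shot(name,f):
    st=robot.observe(); p=robot.read_camera(name); p["state"]=st
    cv2.imwrite(f,p["pixels"][:,:,::-1]); return p
E
python3 - <<'E'
from h import *
s=robot.observe(); print({k:np.round(s[k],3).tolist() for k in ("time","tool_pos","tool_rot","opening")})
for c in ("top","scene"):
    p=shot(c,f"pics/{c}0.png")
    for n,z in (("carrier",.006),("spare",.006),("track",0),("track_home",.006)):
        for d in robot.tip_of(p,n)[:3]: print(c,"tip",n,np.round(d["p"],2),np.round(d["at"]),ground(p,d["at"],z).round(3))
        for d in robot.find_in(p,n)[:3]: print(c,"find",n,np.round(d["p"],2),np.round(d["at"]),ground(p,d["at"],z+.02).round(3))
E
```

```text
{'time': 0.0, 'tool_pos': [0.203, 0.484, 0.206], 'tool_rot': [-3.14, -0.0, 2.745], 'opening': 0.092}
top tip carrier 0.89 [421. 165.] [ 0.656 -0.208  0.006]
top tip carrier 0.76 [336. 223.] [ 0.553 -0.053  0.006]
top tip carrier 0.67 [432. 242.] [ 0.518 -0.223  0.006]
top find carrier 0.91 [432. 241.] [ 0.518 -0.218  0.026]
top find carrier 0.88 [335. 219.] [ 0.559 -0.052  0.026]
top find carrier 0.76 [426. 159.] [ 0.662 -0.213  0.026]
top tip spare 0.7 [282. 154.] [0.678 0.04  0.006]
top find spare 0.97 [284. 150.] [0.681 0.037 0.026]
top tip track 0.63 [266. 198.] [0.6  0.07 0.  ]
top find track 0.67 [270. 185.] [0.621 0.061 0.02 ]
top tip track_home 0.55 [208. 184.] [0.626 0.173 0.006]
top find track_home 0.83 [270. 183.] [0.623 0.06  0.026]
scene tip carrier 0.97 [259. 174.] [ 0.521 -0.216  0.006]
scene tip carrier 0.84 [314. 208.] [ 0.559 -0.051  0.006]
scene tip carrier 0.79 [213. 209.] [ 0.663 -0.2    0.006]
scene find carrier 0.94 [258. 162.] [ 0.512 -0.223  0.026]
scene find carrier 0.73 [315. 195.] [ 0.548 -0.056  0.026]
scene find carrier 0.7 [209. 197.] [ 0.661 -0.209  0.026]
scene tip spare 0.6 [315. 261.] [0.677 0.04  0.006]
scene find spare 0.79 [316. 250.] [0.675 0.039 0.026]
scene tip track 0.93 [356. 246.] [0.603 0.068 0.   ]
scene find track 0.55 [353. 267.] [0.671 0.105 0.02 ]
scene tip track_home 0.77 [406. 279.] [0.636 0.174 0.006]
scene find track_home 0.66 [351. 261.] [0.667 0.099 0.026]
scene find track_home 0.52 [316. 194.] [ 0.544 -0.056  0.026]
```

View pics/top0.png

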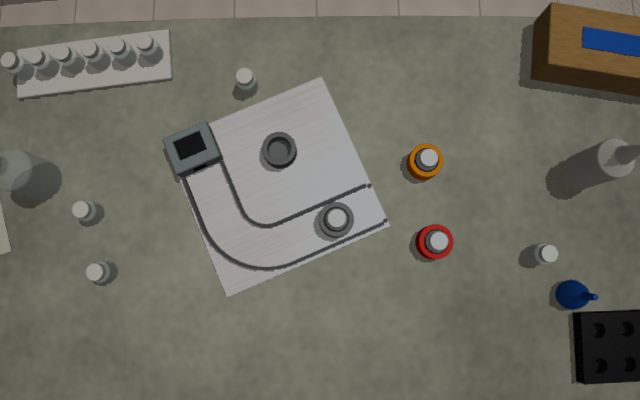

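View pics/scene0.png

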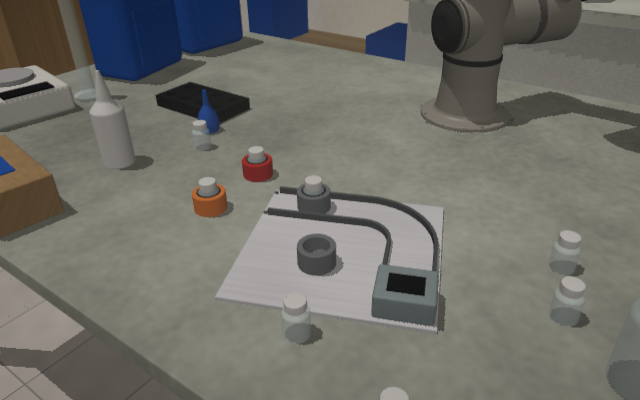

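The top view shows the grey loaded carrier at about (336,220) in the lane, the spare at (280,150) and the reader head at (192,148). The orange (425,160) and red (435,240) look-alikes stand off the plate. In the scene view the carrier is at (314,195). Next I fit the track pose to the rails in both views.

```bash
cat > fit.py <<'E'
from h import *
from scipy.optimize import minimize
def W(t,P): 
    c,s=np.cos(t[2]),np.sin(t[2]); P=np.atleast_2d(P)
    return np.c_[t[0]+c*P[:,0]-s*P[:,1], t[1]+s*P[:,0]+c*P[:,1]]
def rail(r):
    a=np.linspace(np.pi,np.pi/2,40)
    return np.r_[np.c_[np.full(40,-r),np.linspace(-.168,0,40)],np.c_[r*np.cos(a),r*np.sin(a)]]
pts=np.r_[rail(.122),rail(.048)]
E
python3 - <<'E'
from fit import *
ps=[shot(c,f"pics/{c}1.png") for c in ("top","scene")]
def cost(t,ps):
    tot=0
    for p,g in ps:
        uv=np.array([proj(p,[*q,.018]) for q in W(t,pts)],np.float32)
        tot+=cv2.remap(g,uv[:,:1],uv[:,1:],cv2.INTER_LINEAR,borderValue=255).mean()
    return tot/len(ps)
G=[(p,cv2.GaussianBlur(cv2.cvtColor(p["pixels"],cv2.COLOR_RGB2GRAY).astype(np.float32),(0,0),1.5)) for p in ps]
for sel in (G[:1],G[1:],G):
    best=None
    for a in np.radians([18,22,26]):
        r=minimize(cost,[.602,.069,a],args=(sel,),method="Nelder-Mead",options=dict(initial_simplex=np.array([.602,.069,a])+np.r_[np.zeros((1,3)),np.diag([.008,.008,.06])]))
        if best is None or r.fun<best.fun: best=r
    print(best.x.round(4),np.degrees(best.x[2]).round(1),round(best.fun,1))
t=best.x; np.save("t.npy",t)
print("home",W(t,[.065,.085]).round(4))
M=W((0,0,t[2]),np.eye(2))
for n,q in (("carrier",[.556,-.052]),("spare",[.677,.04])):
    print(n,(np.linalg.inv(np.c_[M[0],M[1]])@(np.array(q)-t[:2])).round(3))
im=ps[0]["pixels"][:,:,::-1].copy()
for q in W(t,pts): cv2.circle(im,tuple(int(v) for v in proj(ps[0],[*q,.018]).round()),0,(0,255,0),-1)
cv2.imwrite("pics/fit.png",cv2.resize(im[60:310,140:400],None,fx=2.3,fy=2.3))
E
```

```text
[0.5981 0.0678 0.4023] 23.1 83.9
[0.6055 0.0722 0.399 ] 22.9 65.6
[0.5989 0.0682 0.3971] 22.8 81.9
home [[0.626  0.1717]]
carrier [-0.086 -0.094]
spare [ 0.061 -0.056]
```

View pics/fit.png

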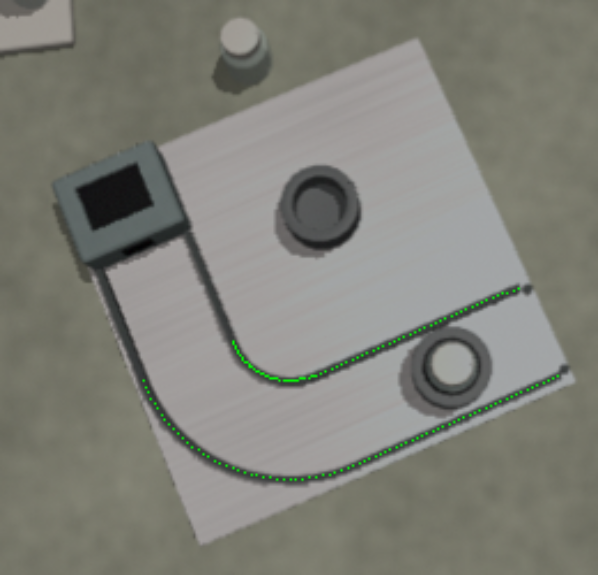

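The fit lies on both rails: carrier at track (-86,-94) mm, spare at (61,-56) mm, both plausible. I go above the carrier with the jaws along the track's y axis. That orientation suits the whole path, so no turning is needed later.

Call:
carry_out(commands=[[[0, 0, 0], -0.159, 1], [[0, 0, 0], -0.159, 1], [[0, 0, 0], -0.159, 1], [[0, 0, 0], -0.159, 1], [[0, 0, 0], -0.159, 1], [[-0.008, -0.045, 0], 0, 1], [[-0.008, -0.045, 0], 0, 1], [[-0.008, -0.045, 0], 0, 1], [[-0.008, -0.045, 0], 0, 1], [[-0.008, -0.045, 0], 0, 1], [[-0.008, -0.045, 0], 0, 1], [[-0.008, -0.045, 0], 0, 1], [[-0.008, -0.045, 0], 0, 1], [[-0.008, -0.045, 0], 0, 1], [[-0.008, -0.045, 0], 0, 1], [[-0.008, -0.045, 0], 0, 1], [[-0.008, -0.045, 0], 0, 1], [[-0.008, -0.045, 0], 0, 1], [[-0.008, -0.045, 0], 0, 1], [[0, 0, 0], 0, 1]])

```text
time: 3.5
tool_pos: [0.5514, -0.0556, 0.2062]
tool_rot: [-3.141, -0.0, -2.747]
contact_force: [0.3, 0.7, -0.5]
opening: 0.0919
grip_force: 0.0
```

Run:
```python
from fit import *
p=shot("wrist","pics/w1.png"); s=p["state"]
print({k:np.round(s[k],4).tolist() for k in ("time","tool_pos","tool_rot")})
for n in ("carrier","track_home","track"):
    for d in robot.tip_of(p,n)[:2]: print(n,np.round(d["p"],2),np.round(d["at"]),ground(p,d["at"],.006 if n!="track" else 0).round(4))
g=cv2.cvtColor(p["pixels"],cv2.COLOR_RGB2GRAY)
t=np.load("t.npy"); im=p["pixels"][:,:,::-1].copy()
for q in W(t,pts):
    u=proj(p,[*q,.018])
    if np.all(u>0) and u[0]<640 and u[1]<400: cv2.circle(im,tuple(int(v) for v in u.round()),1,(0,255,0),-1)
cv2.imwrite("pics/w1o.png",im)
```

```text
{'time': 3.5, 'tool_pos': [0.5514, -0.0556, 0.2062], 'tool_rot': [-3.1412, -0.0002, -2.7468]}
carrier 0.91 [319. 177.] [ 0.5523 -0.0539  0.006 ]
carrier 0.88 [212. 106.] [ 0.5186 -0.2207  0.006 ]
track 0.92 [379. 238.] [0.6046 0.0667 0.    ]
```

View pics/w1o.png

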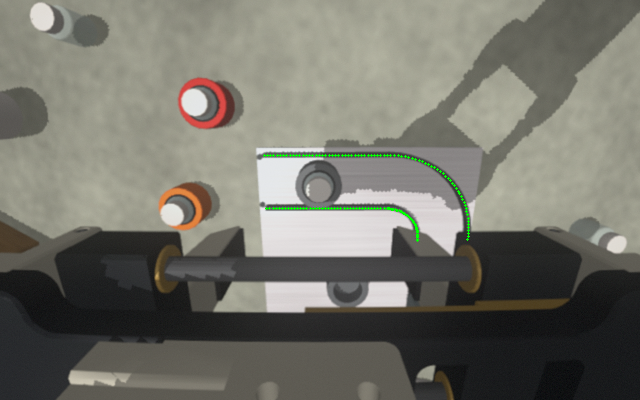

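The fit overlay matches the rails in the wrist view too, with the carrier at (319,185). I refit with this view and compute the plan.

Run:
```python
from fit import *
from scipy.optimize import minimize
p=shot("wrist","pics/w2.png"); q=shot("top","pics/top2.png"); sc=shot("scene","pics/sc2.png")
g=cv2.GaussianBlur(cv2.cvtColor(p["pixels"],cv2.COLOR_RGB2GRAY).astype(np.float32),(0,0),1.5)
t0=np.load("t.npy")
sel=np.array([proj(p,[*a,.018])[1]<222 for a in W(t0,pts)])
def cost(t):
    uv=np.array([proj(p,[*a,.018]) for a in W(t,pts[sel])],np.float32)
    return cv2.remap(g,uv[:,:1],uv[:,1:],cv2.INTER_LINEAR,borderValue=255).mean()
r=minimize(cost,t0,method="Nelder-Mead",options=dict(initial_simplex=t0+np.r_[np.zeros((1,3)),np.diag([.005,.005,.03])]))
print("wrist fit",r.x.round(4),cost(t0),r.fun,"home",W(r.x,[.065,.085]).round(4),"before",W(t0,[.065,.085]).round(4))
np.save("t2.npy",r.x)
for nm,t in (("t0",t0),("w",r.x)):
    e=[proj(p,[*W(t,[x,-.170])[0],.018]).round(1) for x in (-.122,-.048)]; print(nm,"rail ends",e)
    for P in (p,sc):
        for d in robot.tip_of(P,"carrier")[:3]:
            w=ground(P,d["at"],.006)[:2]; c,s=np.cos(t[2]),np.sin(t[2]); v=w-t[:2]
            print("  carrier track xy",np.round([c*v[0]+s*v[1],-s*v[0]+c*v[1]],4))
```

```text
wrist fit [0.5976 0.0659 0.4019] 100.789185 92.96482849121094 home [[0.6241 0.1695]] before [[0.626  0.1717]]
t0 rail ends [array([259.2, 155. ]), array([262. , 208.2])]
  carrier track xy [-0.1891 -0.2344]
  carrier track xy [-0.0853 -0.0991]
  carrier track xy [-0.0553 -0.2779]
  carrier track xy [-0.1801 -0.2254]
  carrier track xy [-0.0435 -0.2748]
  carrier track xy [-0.0795 -0.0985]
w rail ends [array([257.5, 154. ]), array([260.6, 207.2])]
  carrier track xy [-0.188  -0.2319]
  carrier track xy [-0.0835 -0.097 ]
  carrier track xy [-0.0544 -0.276 ]
  carrier track xy [-0.1789 -0.2229]
  carrier track xy [-0.0426 -0.273 ]
  carrier track xy [-0.0778 -0.0965]
```

Call:
carry_out(commands=[[[-0.0055, -0.002, 0.04], -0.005, 1], [[0, 0, 0.04], 0, 1], [[0, 0, 0.04], 0, 1], [[0, 0, 0.03], 0, 1], [[0, 0, 0.013], 0, 1], [[0, 0, 0], 0, 1], [[0, 0, 0], 0, 0.6], [[0, 0, 0], 0, 0.5], [[0, 0, 0], 0, 0.5], [[0, 0, 0], 0, 0.5], [[0, 0, 0], 0, 0.5]], newtons=12)

```text
time: 5.42
tool_pos: [0.5563, -0.0527, 0.0439]
tool_rot: [-3.142, 0.0, -2.738]
contact_force: [-0.2, -0.1, -0.0]
opening: 0.0478
grip_force: 0.0
```

Run:
```python
from fit import *
shot("scene","pics/s3.png"); im=cv2.imread("pics/s3.png"); cv2.imwrite("pics/s3c.png",cv2.resize(im[130:330,200:460],None,fx=2.5,fy=2.5))
s=robot.observe(); v=np.array(s["tool_pos"])[:2]-[.598,.067]; c,n=np.cos(.4),np.sin(.4); print(c*v[0]+n*v[1],-n*v[0]+c*v[1],s["tool_pos"],s["opening"],s["grip_force"])
```

```text
-0.08505428915533354 -0.09404933305714172 [ 0.55628435 -0.05274687  0.04387356] 0.04709271731009174 0.0
```

View pics/s3c.png

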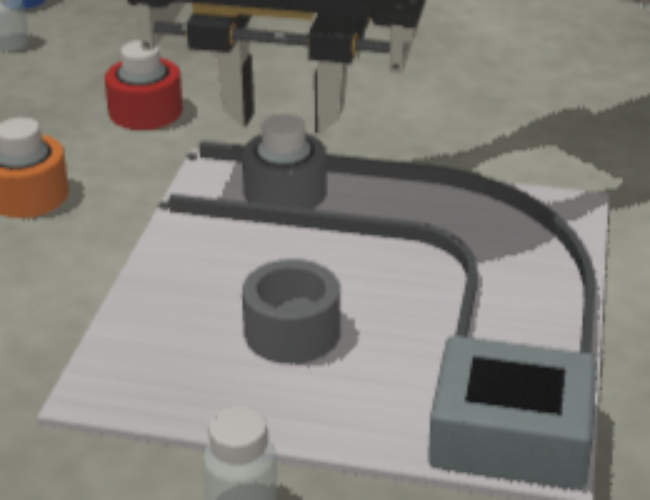

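The fingers show above and behind the puck at crop (240,120) and (320,125), not beside it. I compare that with where the pose says the tips should be.

```bash
python3 - <<'E'
from fit import *
print("tips",robot.tcp_to_tips)
p=shot("scene","pics/s4.png"); s=p["state"]; T=R.from_euler("xyz",s["tool_rot"]).as_matrix(); o=np.array(s["tool_pos"])
print(o,s["tool_rot"],s["opening"],s["grip_force"])
h=s["opening"]/2
for nm,v in (("tcp",[0,0,0]),("tip+",[0,h,.017]),("tip-",[0,-h,.017])):
    u=proj(p,o+T@np.array(v)); print(nm,u.round(1),"crop",((u-[200,130])*2.5).round())
for z in (.042,.064):
    u=proj(p,[.556,-.055,z]); print("carrier axis",z,((u-[200,130])*2.5).round())
im=cv2.imread("pics/s4.png"); cv2.imwrite("pics/s4c.png",cv2.resize(im[100:230,240:400],None,fx=4,fy=4,interpolation=cv2.INTER_CUBIC))
w=shot("wrist","pics/w4.png")
E
python3 -c "
import cv2;a=cv2.imread('pics/s4c.png');b=cv2.imread('pics/w4.png');import numpy as np
b=cv2.resize(b,None,fx=.9,fy=.9)[:240];a=cv2.resize(a,None,fx=.65,fy=.65)
c=np.zeros((600,640,3),np.uint8);c[:a.shape[0],:a.shape[1]]=a;c[345:345+b.shape[0],:b.shape[1]]=b;cv2.imwrite('pics/m4.png',c)"
```

```text
tips 0.017
[ 0.55628435 -0.05274687  0.04387356] [ 3.14157669e+00  1.30269221e-04 -2.73838945e+00] 0.04709271731009174 0.0
tcp [313.2 189.2] crop [283. 148.]
tip+ [326.3 198.7] crop [316. 172.]
tip- [300.6 195.9] crop [251. 165.]
carrier axis 0.042 [281. 149.]
carrier axis 0.064 [280. 122.]
```

View pics/m4.png

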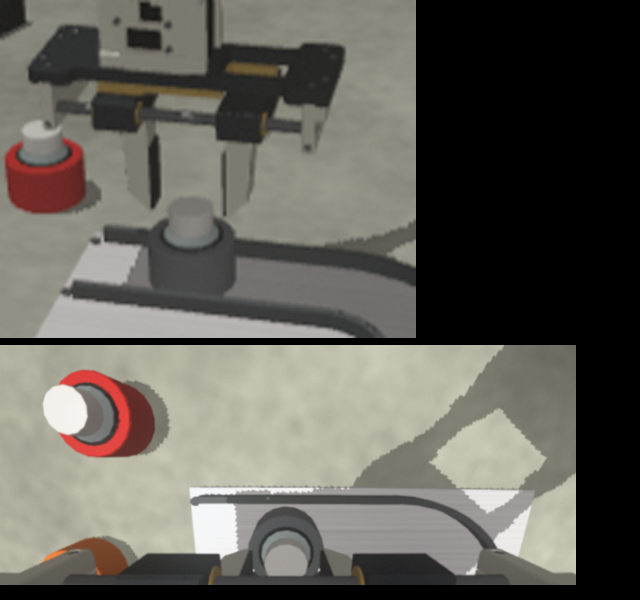

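Tips show at crop row ~128 but are predicted at ~170, about 35 mm too high or too far back. I check the tool's real height from the wrist view against the rails, leaving the offset of the tool free.

Run:
```python
from fit import *
from scipy.optimize import minimize
import copy
p=shot("wrist","pics/w5.png"); t=np.load("t2.npy")
g=cv2.GaussianBlur(cv2.cvtColor(p["pixels"],cv2.COLOR_RGB2GRAY).astype(np.float32),(0,0),1.5)
base=np.array(p["state"]["tool_pos"]).copy()
P3=np.c_[W(t,rail(.122)),np.full(80,.018)]
def cost(d,full=False):
    p["state"]["tool_pos"]=base+d
    uv=np.array([proj(p,a) for a in P3],np.float32)
    k=(uv[:,1]<225)&(uv[:,0]>0)&(uv[:,0]<640)&(uv[:,1]>0)
    if k.sum()<25: return 255
    return cv2.remap(g,uv[k][:,:1],uv[k][:,1:],cv2.INTER_LINEAR).mean()
for z0 in (0,.02,.035,.05):
    best=min((minimize(cost,[x,y,z0],method="Nelder-Mead",options=dict(initial_simplex=np.array([x,y,z0])+np.r_[np.zeros((1,3)),.008*np.eye(3)])) for x in (-.03,-.015,0,.015) for y in (-.01,0,.01)),key=lambda r:r.fun)
    print(z0,best.x.round(4),round(best.fun,1),"at 0:",round(cost(np.zeros(3)),1))
print("T",np.array(p["T_tool_cam"]).round(3).tolist())
p["state"]["tool_pos"]=base
for nm,v in (("tip+",[0,.0235,.017]),("tip-",[0,-.0235,.017])):
    T=R.from_euler("xyz",p["state"]["tool_rot"]).as_matrix(); print(nm,proj(p,base+T@np.array(v)).round())
print("rail px",[proj(p,a).round().tolist() for a in P3[::20]])
```

```text
0 [-1579.449   -846.9548  5945.6287] 58.5 at 0: 78.8
0.02 [-770.7244 -413.7381 2902.28  ] 58.5 at 0: 78.8
0.035 [-876.3943 -470.4432 3300.477 ] 58.5 at 0: 78.8
0.05 [ 0.0042 -0.0415  0.0642] 72.9 at 0: 78.8
T [[0.001, 0.963, 0.268, 0.073], [1.0, -0.001, 0.001, -0.0], [0.001, 0.268, -0.963, -0.179], [0.0, 0.0, 0.0, 1.0]]
tip+ [349. 222.]
tip- [287. 222.]
rail px [[218.0, 170.0], [333.0, 171.0], [441.0, 171.0], [542.0, 218.0]]
```

Run:
```python
from fit import *
out=np.zeros((600,800,3),np.uint8)
def draw(p,x0,y0,w,h,f):
    s=p["state"]; T=R.from_euler("xyz",s["tool_rot"]).as_matrix(); o=np.array(s["tool_pos"]); hh=s["opening"]/2
    im=cv2.resize(p["pixels"][y0:y0+h,x0:x0+w,::-1].copy(),None,fx=f,fy=f,interpolation=cv2.INTER_CUBIC)
    for k,col in ((.017,(0,0,255)),(-.003,(0,255,255)),(-.023,(0,255,0))):
        for sg in (1,-1):
            u=(proj(p,o+T@np.array([0,sg*hh,k]))-[x0,y0])*f; cv2.drawMarker(im,tuple(int(v) for v in u),col,cv2.MARKER_CROSS,12,2)
    return im
a=draw(shot("scene","pics/s6.png"),250,110,130,120,3); out[:a.shape[0],:a.shape[1]]=a
b=draw(shot("wrist","pics/w6.png"),230,170,180,100,2.2); out[370:370+b.shape[0],:b.shape[1]]=b
c=draw(shot("top","pics/t6.png"),240,120,180,180,2.2); out[:c.shape[0],400:400+c.shape[1]]=c[:,:400]
cv2.imwrite("pics/m6.png",out)
print(robot.observe()["opening"])
```

```text
0.045859382000845814
```

View pics/m6.png

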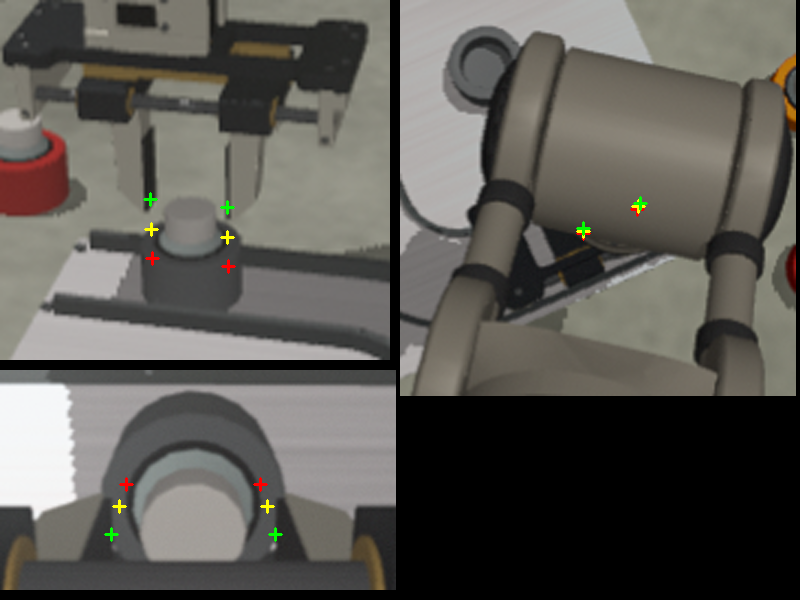

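The scene view shows the tips at about crop (150,212) and (225,218), between the -3 mm (yellow) and -23 mm (green) crosses. The wrist view agrees. So the fingers sit roughly 35 mm higher than the pose and the 17 mm figure imply. I solve for the real tip offset.

Run:
```python
from fit import *
from scipy.optimize import least_squares
ps=shot("scene","pics/s7.png"); pw=shot("wrist","pics/w7.png"); s=ps["state"]
T=R.from_euler("xyz",s["tool_rot"]).as_matrix(); o=np.array(s["tool_pos"]); h=s["opening"]/2
obs=[(pw,[.0095,-h],(230+107/2.2,170+125/2.2)),(pw,[.0095,h],(230+281/2.2,170+125/2.2)),(ps,[0,-h],(250+149/3,110+211/3)),(ps,[0,h],(250+227/3,110+217/3))]
f=lambda v:np.r_[[proj(p,o+T@np.array([v[0]+a[0],v[1]+a[1],v[2]]))-u for p,a,u in obs]].ravel()
r=least_squares(f,[0,0,0]); print(r.x.round(4),r.fun.round(1)); print("tip z",o[2]-r.x[2])
for hh in (h,.03):
    g=lambda v:np.r_[[proj(p,o+T@np.array([v[0]+a[0],v[1]+np.sign(a[1])*v[3],v[2]]))-u for p,a,u in obs]].ravel()
r=least_squares(g,[0,0,0,h]); print("free opening",r.x.round(4),r.fun.round(1))
```

```text
[ 0.0002  0.0001 -0.018 ] [ 2.6  0.1 -2.8  0.2  0.6 -1.3  0.2 -0.7]
tip z 0.061794282377142136
free opening [-0.0004  0.0001 -0.0165  0.0247] [ 0.2 -0.  -0.4  0.1 -0.4 -0.5  1.1  0.3]
```

All four sightings agree within 1 px once the tips are placed 17 mm behind the reported TCP, not ahead of it, with no sideways offset. So I correct by that: open, go down about 34 mm more to bring the tips to z ≈ 28 mm (above the rails), and check the force.

Call:
carry_out(commands=[[[0, 0, 0], 0, 1], [[0, 0, 0], 0, 1], [[0, -0.002, 0], 0, 1], [[0, 0, 0], 0, 1], [[0, 0, 0], 0, 1], [[0, 0, 0], 0, 1], [[0, 0, 0.01], 0, 1], [[0, 0, 0.01], 0, 1], [[0, 0, 0.008], 0, 1], [[0, 0, 0.005], 0, 1], [[0, 0, 0], 0, 1]])

```text
time: 7.25
tool_pos: [0.5568, -0.0545, 0.0103]
tool_rot: [3.141, -0.001, -2.738]
contact_force: [-1.3, -0.1, 1.7]
opening: 0.0917
grip_force: 0.0
```

Run:
```python
from fit import *
p=shot("scene","pics/s8.png"); w=shot("wrist","pics/w8.png")
a=cv2.resize(p["pixels"][100:230,230:410,::-1],None,fx=3,fy=3,interpolation=cv2.INTER_CUBIC); b=w["pixels"][150:270,130:510,::-1]
out=np.zeros((520,540,3),np.uint8); out[:390,:540]=a; out[395:515,:380]=b; cv2.imwrite("pics/m8.png",out)
print(p["state"]["tool_pos"],p["state"]["contact_force"])
```

```text
[ 0.55676591 -0.05450048  0.01028288] [-1.28109824 -0.12687821  1.66563835]
```

View pics/m8.png

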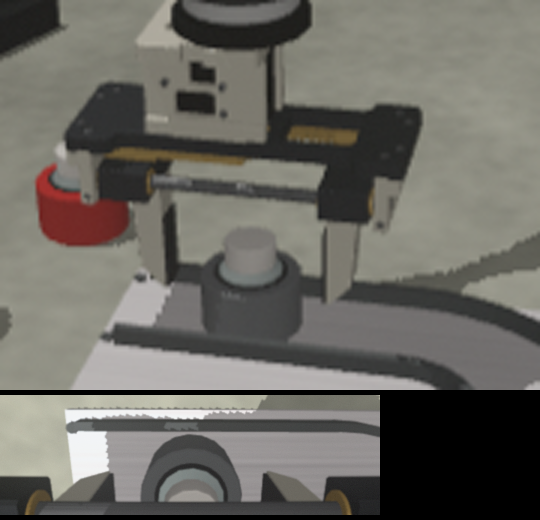

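Now the fingers straddle the puck, tips below its top and above the rails. Closing.

Call:
carry_out(commands=[[[0, 0, -0.001], 0, 0.8], [[0, 0, 0], 0, 0.7], [[0, 0, 0], 0, 0.6], [[0, 0, 0], 0, 0.5], [[0, 0, 0], 0, 0.5], [[0, 0, 0], 0, 0.5], [[0, 0, 0], 0, 0.5]], newtons=12)

```text
time: 8.22
tool_pos: [0.5571, -0.0546, 0.0119]
tool_rot: [3.142, 0.0, -2.738]
contact_force: [-1.0, 0.7, 1.8]
opening: 0.0595
grip_force: 12.0
```

Gripped at 59.5 mm, the puck's diameter. The tool's x is minus track x and its y is track y, so I go along the first straight, then the first half of the arc.

Call:
carry_out(commands=[[[0, 0.008, 0], 0, 0.5], [[0, 0.012, 0], 0, 0.5], [[0, 0.012, 0], 0, 0.5], [[0, 0.012, 0], 0, 0.5], [[0, 0.012, 0], 0, 0.5], [[0, 0.012, 0], 0, 0.5], [[0, 0.012, 0], 0, 0.5], [[0, 0.01, 0], 0, 0.5], [[0, 0.006, 0], 0, 0.5], [[-0.0007, 0.0111, 0], 0, 0.5], [[-0.0022, 0.0109, 0], 0, 0.5], [[-0.0036, 0.0105, 0], 0, 0.5], [[-0.0049, 0.01, 0], 0, 0.5], [[-0.0062, 0.0092, 0], 0, 0.5], [[-0.0073, 0.0084, 0], 0, 0.5], [[0, 0, 0], 0, 0.5]])

```text
time: 10.22
tool_pos: [0.5192, 0.0998, 0.0119]
tool_rot: [3.141, 0.001, -2.737]
contact_force: [0.8, 1.7, 3.9]
opening: 0.0595
grip_force: 12.0
```

```bash
cat > st.py <<'E'
from fit import *
p=shot("scene","pics/st.png"); s=p["state"]
for t in ((.598,.067,.4),np.load("t2.npy")):
    c,n=np.cos(t[2]),np.sin(t[2]); T=lambda w:np.round([c*(w[0]-t[0])+n*(w[1]-t[1]),-n*(w[0]-t[0])+c*(w[1]-t[1])],4)
    print("tool in track",T(s["tool_pos"]))
    for d in robot.tip_of(p,"carrier")[:3]: print("  carrier",round(d["p"],2),T(ground(p,d["at"],.006)))
print(s["contact_force"])
E
python3 st.py
```

```text
tool in track [-0.0598  0.0609]
  carrier 0.96 [-0.0599  0.0616]
  carrier 0.84 [-0.1818 -0.2283]
  carrier 0.76 [-0.058  -0.2817]
tool in track [-0.0588  0.0619]
  carrier 0.96 [-0.0589  0.0626]
  carrier 0.84 [-0.1814 -0.2271]
  carrier 0.76 [-0.0577 -0.2807]
[0.7579958  1.65712996 3.8835589 ]
```

Carrier and tool agree within 1 mm on the arc, and forces are light. Second half of the bend and most of the last straight.

Call:
carry_out(commands=[[[-0.0083, 0.0072, 0], 0, 0.5], [[-0.0092, 0.0058, 0], 0, 0.5], [[-0.01, 0.0047, 0], 0, 0.5], [[-0.0105, 0.0034, 0], 0, 0.5], [[-0.0109, 0.002, 0], 0, 0.5], [[-0.0111, 0.0006, 0], 0, 0.5], [[-0.01, 0, 0], 0, 0.5], [[-0.01, 0, 0], 0, 0.5], [[-0.01, 0, 0], 0, 0.5], [[-0.01, 0, 0], 0, 0.5], [[-0.008, 0, 0], 0, 0.5], [[-0.004, 0, 0], 0, 0.5], [[0, 0, 0], 0, 0.5]])

```text
time: 12.0
tool_pos: [0.6132, 0.1648, 0.0119]
tool_rot: [-3.141, 0.001, -2.738]
contact_force: [1.7, -0.5, 3.4]
opening: 0.0596
grip_force: 12.0
```

```bash
python3 st.py
```

```text
tool in track [0.0521 0.0842]
  carrier 0.73 [0.0513 0.0845]
  carrier 0.66 [-0.1818 -0.2264]
  carrier 0.64 [-0.0458 -0.278 ]
tool in track [0.0531 0.085 ]
  carrier 0.73 [0.0523 0.0852]
  carrier 0.66 [-0.1814 -0.2252]
  carrier 0.64 [-0.0455 -0.2771]
[ 1.66055314 -0.50340137  3.40900552]
```

About 12–13 mm are left. I creep in small steps until the force shows contact with the head.

Call:
carry_out(commands=[[[-0.003, 0, 0], 0, 0.5], [[-0.003, 0, 0], 0, 0.5], [[-0.003, 0, 0], 0, 0.5], [[-0.002, 0, 0], 0, 0.5], [[0, 0, 0], 0, 0.5]])

```text
time: 12.78
tool_pos: [0.6224, 0.1688, 0.0119]
tool_rot: [3.141, -0.0, -2.738]
contact_force: [-0.5, 0.6, 5.3]
opening: 0.0594
grip_force: 12.0
```

Call:
carry_out(commands=[[[-0.001, 0, 0], 0, 0.5], [[-0.001, 0, 0], 0, 0.5], [[0, 0, 0], 0, 0.5]])

```text
time: 13.15
tool_pos: [0.6241, 0.1695, 0.0119]
tool_rot: [3.141, -0.0, -2.738]
contact_force: [-0.1, 0.2, 4.6]
opening: 0.0593
grip_force: 12.0
```

Call:
carry_out(commands=[[[-0.001, 0, 0], 0, 0.5], [[-0.001, 0, 0], 0, 0.5], [[0, 0, 0], 0, 0.5]])

```text
time: 13.52
tool_pos: [0.6251, 0.1699, 0.0118]
tool_rot: [3.141, -0.003, -2.738]
contact_force: [-3.5, -1.9, 8.4]
opening: 0.0593
grip_force: 12.0
```

Contact showed at (0.625, 0.170), on the fitted home point (0.624, 0.170), with about 4 N along the push. Ease back 1 mm of command, open and rise.

Call:
carry_out(commands=[[[0.0005, 0, 0], 0, 0.55], [[0, 0, 0], 0, 0.7], [[0, 0, 0], 0, 0.85], [[0, 0, 0], 0, 1], [[0, 0, 0], 0, 1], [[0, 0, 0], 0, 1], [[0, 0, 0], 0, 1], [[0, 0, -0.01], 0, 1], [[0, 0, -0.02], 0, 1], [[0, 0, -0.04], 0, 1], [[0, 0, -0.04], 0, 1], [[0, 0, -0.04], 0, 1], [[0, 0, -0.03], 0, 1], [[0, 0, 0], 0, 1]])

```text
time: 15.28
tool_pos: [0.6272, 0.1705, 0.1956]
tool_rot: [-3.14, 0.007, -2.738]
contact_force: [-0.9, -0.5, 0.3]
opening: 0.0918
grip_force: 0.0
```

```bash
python3 st.py
python3 - <<'E'
from fit import *
p=shot("scene","pics/f.png"); im=cv2.imread("pics/f.png"); cv2.imwrite("pics/fc.png",cv2.resize(im[130:330,200:460],None,fx=2.5,fy=2.5)); print(robot.observe()["contact_force"])
E
```

```text
tool in track [0.0672 0.0839]
  carrier 0.83 [-0.1767 -0.2272]
  carrier 0.74 [0.0681 0.0897]
  carrier 0.59 [-0.0448 -0.2701]
tool in track [0.0682 0.0847]
  carrier 0.83 [-0.1762 -0.226 ]
  carrier 0.74 [0.0691 0.0904]
  carrier 0.59 [-0.0444 -0.2691]
[-0.85079767 -0.54740126  0.29387319]
[-0.1262822  -1.0241651  -0.01477409]
```

View pics/fc.png

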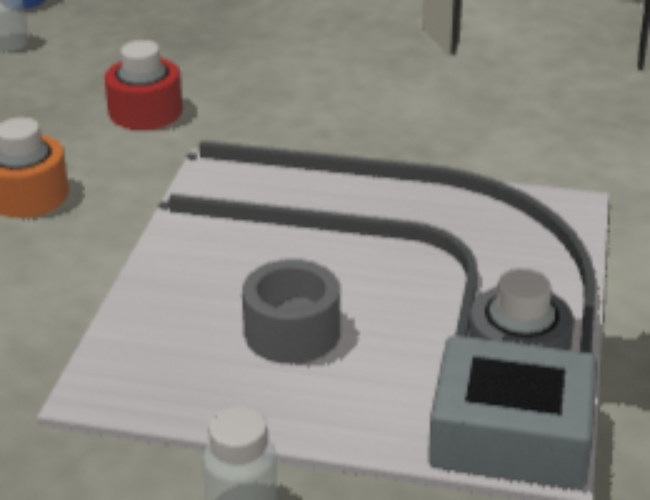

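The carrier stands upright in the lane against the reader head at (522,310), the spare is unmoved at (290,310), and the gripper is clear.

```bash
python3 -c "
from cell import robot
print(robot.hand_in())"
```

```text
the job is handed in; nothing more can be done
None
```

The job is handed in with no verdict returned: the last picture shows the loaded carrier upright against the reader head, the empty carrier unmoved and the gripper clear at 15.3 s; the images put the fingertips 17 mm behind the reported TCP, not ahead as stated, so I lowered the tool about 34 mm further to grip.

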